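Sort ratchet clamps by shut or open jaws

ROBOT

A 7-joint arm with a two-finger parallel gripper is mounted at the origin on a cart in front of the work surface, level with it; the furniture and walls round the work are solid. World frame = base frame: x ahead of the robot, y to its left, z up, the work surface at z = 0. Lengths are in m, angles in rad, forces in N, time in s.
With the tool pointing down it reaches from about 0.425 to 0.825 m from the base axis. Payload 3.6 kg.
Tool frame: the origin (TCP) lies at the very end of the fingers, on their centre line; the grasp point (between the pads) lies 19 mm behind it; y points along the fingers, x is the direction in which the jaws open and shut, and the axes are right-handed (so a half turn about y gives the same grasp; the last joint's range is limited). The gripper opens to 85 mm and grips with 20 to 120 N. Pads are 22 mm wide; open, the fingers measure 114 mm over their backs; the gripper's body (76 mm by 85 mm) begins 54 mm behind the grasp point. The pads swing forward as they close: fully open they stand 13 mm farther back than shut.
Start: joints at [-1.369, 0.615, -0.013, 1.423, 0.008, 1.103, -0.04], TCP at [0.147, 0.633, 0.231] pointing down, gripper open.
Joint ranges: [-3.12, 3.12], [-0.3, 2.06], [-1.34, 1.32], [0.26, 2.42], [-1.36, 4.5], [0.01, 1.98], [-2.84, 2.84]. Speed limits (rad/s): [2.79, 2.79, 3.14, 3.14, 3.14, 3.14, 3.14].

INTERFACE

Orientations are given as a 3x3 rotation matrix whose columns are the frame's x, y, z axes.
In Python, from rig import robot, vision gives the robot as it stands.
- The arm moves only by the tool carry_out, never from a script. Its argument "deltas" is a list of rows, each an object of numbers: "gripper": the opening, from -1 (shut) to 1 (fully open), so that 0 is half open; "x", "y", "z": the shift along the tool's x, y, z in mm; "turn": the turn about the tool's y in degrees. A call has 1 to 12 rows; each row is the pose to reach, as a shift and turn from the pose commanded when the call began, along the tool's axes at that moment; what a row does not reach only later rows make up. A row lasts 1/12 s, in which the tool goes at most 41.7 mm and 7.16 degrees, less where a joint would pass 70% of its speed; a pose out of reach is approached as far as the arm can. A call with a gripper value outside its range is refused whole. The fingers move at their own pace and stop on an object; the grip force is fixed at half the most. Time passes only in rows, so rows that repeat a pose let the fingers close. It gives the time, the measured TCP pose, the force and the opening at its end, in the units of the state.
- robot.get_state(): the state, without advancing time (a new reading comes with each control period).
- vision.get_image(name): name is "scene" or "top"; returns (picture, depth): 400x640x3 uint8, red, green, blue; 400x640 float32, m along the optical axis (not along the pixel's ray), 0 where there is no reading.
- vision.get_calibration(name): a dict with "fovy" (degrees; the focal length in pixels is half the picture's height over the tangent of half this angle, whatever the lens; pixels are square), "cx", "cy" (the principal point, pixels), "dist" ([k1, k2, p1, p2, k3] as OpenCV has them; the pictures are not rectified), "R" (3x3) and "t" (3): a world point X has camera coordinates R X + t. Camera axes: x right, y down, z forward; pixel columns grow to the right and rows downward; lengths in m; the calibration is good to about 2 mm. A picture is of the moment at which its call begins. get_calibration takes no time and is no camera call.
- robot.close_job(): hands the job in, once; it reports no verdict.
The state is a dict: "t": time; "joints": joint angles; "qd": joint speeds; "joint_efforts": joint torques, N m; "eef_pos": TCP position; "orientation": TCP orientation; "wrist_force": force on the tool from outside, world axes, zero at the start; "ft_torque": the same for the moment, N m; "finger_gap": finger opening in m.
Only numpy, scipy, OpenCV 4.12 (cv2) and the standard library are available. Lean on these libraries where they do the work, as an engineer would, in place of code of your own. Each camera call takes 0.05 s, during which the arm holds its last target.

TASK

Two ratchet clamps have come back to the bench. Lay the one whose jaws are ratcheted shut flat in the yellow tray, to be released and checked, and the one whose jaws are open flat in the blue tray, ready for use. Leave the jaws of both as they are.

Things in the scene. Friction and masses are not known exactly. Their poses are not given: they have to be found in the camera images.
- clamp_1_grip (a point): steel plier-like ratchet clamp 1 (both look alike), lying flat, black handle sleeves, 151 mm long, 0.15 kg, balances at the white grip block over its pivot. The block: 24 mm long (x), 18 wide (y; pinch these flats), top 42 mm above the clamp's underside; this point lies on its axis 32 mm above the underside; the rest is 11 high. x: to the jaw tips, 67 mm ahead (handle ends 84 behind), z up. Shut: 18 mm to either side in y
- clamp_1_jaw (a joint): jaw of clamp 1, rad: 0 = ratcheted shut, jaw tips touch, handles close together; 0.35 to 0.5 = open, jaws gape 20 mm or more, handles spread. Grows as the moving arm turns about +z at the pivot; at 0.5 it reaches y = -54 mm at its handle end, +40 mm at its jaw tip. The ratchet (stiff friction, 0.25 N m) holds it where it is
- clamp_2_grip (a point): steel plier-like ratchet clamp 2 (both look alike), lying flat, black handle sleeves, 151 mm long, 0.15 kg, balances at the white grip block over its pivot. The block: 24 mm long (x), 18 wide (y; pinch these flats), top 42 mm above the clamp's underside; this point lies on its axis 32 mm above the underside; the rest is 11 high. x: to the jaw tips, 67 mm ahead (handle ends 84 behind), z up. Shut: 18 mm to either side in y
- clamp_2_jaw (a joint): jaw of clamp 2, rad: 0 = ratcheted shut, jaw tips touch, handles close together; 0.35 to 0.5 = open, jaws gape 20 mm or more, handles spread. Grows as the moving arm turns about +z at the pivot; at 0.5 it reaches y = -54 mm at its handle end, +40 mm at its jaw tip. The ratchet (stiff friction, 0.25 N m) holds it where it is
- yellow_tray_floor (a point): yellow plastic tray, fixed, 198 mm long (x) by 148 wide (y), rim 25 mm above the worktop, 184 by 134 mm clear inside its rim bead. Point: centre of its inner floor, 4 mm above the worktop; x and y along the tray's length and width, z up
- blue_tray_floor (a point): blue plastic tray, fixed, 198 mm long (x) by 148 wide (y), rim 25 mm above the worktop, 184 by 134 mm clear inside its rim bead. Point: centre of its inner floor, 4 mm above the worktop; x and y along the tray's length and width, z up

How it is judged:
At the end, for the whole second after the job is handed in: The shut clamp rests flat on the floor of the yellow tray and the open clamp flat on the floor of the blue tray: grip block within 80 mm along and 60 mm across of the tray's centre and no more than 10 mm higher than when lying on the tray's floor, tilted less than 0.15 rad, at rest (x of clamp_1_grip in the frame of yellow_tray_floor between -0.08 and 0.08 m and y of clamp_1_grip in the frame of yellow_tray_floor between -0.06 and 0.06 m and z of clamp_1_grip in the frame of yellow_tray_floor below 0.038 m and angle between each of clamp_1_grip, clamp_2_grip's own z axis and vertical below 0.15 rad and linear speed of each of clamp_1, clamp_2 below 0.02 m/s and x of clamp_2_grip in the frame of blue_tray_floor between -0.08 and 0.08 m and y of clamp_2_grip in the frame of blue_tray_floor between -0.06 and 0.06 m and z of clamp_2_grip in the frame of blue_tray_floor below 0.038 m); the robot touches nothing.
It fails at once if the shut clamp was opened (jaw above 0.15 rad) (value of joint clamp_1_jaw above 0.15 rad).
It fails at once if the open clamp was squeezed shut (jaw below 0.15 rad) (value of joint clamp_2_jaw below 0.15 rad).
It also fails if it takes over 51 s, if anything falls off the work surface, if the arm or the gripper's body presses on something with over 40 N, if the wrist force passes 120 N, or if a joint passes its speed limit or range.

## Working session

There is one attempt and no reset: what is moved stays moved. The work goes in short steps, Python scripts to look and compute and a tool call to move; the robot and the scene stay as the last step left them, time stands still between calls to the robot, and variables do not carry over. Pictures are saved under pics/ and viewed, and the job is handed in when it is done.

Besides the shell and the picture viewer there is one more tool, called after ">>>" as name(argument=value, ...), one argument or row to a line, values as JSON. carry_out: Moves the arm, as the interface text tells. Its arguments: {"type":"object","properties":{"deltas":{"type":"array"}},"required":["deltas"]}

```bash
mkdir -p pics; ls; python3 - <<'E'
from rig import robot, vision
import cv2, numpy as np
for n in ["top","scene"]:
    p,d=vision.get_image(n); cv2.imwrite(f"pics/{n}0.png",p[:,:,::-1]); np.savez(f"{n}0.npz",p=p,d=d)
    print(n,vision.get_calibration(n))
s=robot.get_state(); print(s)
E
```

```text
pics
top {'fovy': 54.20138161730471, 'cx': 324.688840504377, 'cy': 192.8404439145881, 'dist': array([-0.0842031,  0.       ,  0.       ,  0.       ,  0.       ]), 'R': array([[ 0.01885202, -0.99978825, -0.00824994],
       [-0.99249205, -0.01771583, -0.12101936],
       [ 0.12084758,  0.01046946, -0.99261586]]), 't': array([0.14144283, 0.5475391 , 0.9558732 ])}
scene {'fovy': 46.40762812878823, 'cx': 315.671147235172, 'cy': 213.98221245745358, 'dist': array([-0.09990201,  0.        ,  0.        ,  0.        ,  0.        ]), 'R': array([[ 0.67751117, -0.73546085,  0.00871514],
       [-0.52315811, -0.49019766, -0.6971455 ],
       [ 0.51699536,  0.46776447, -0.7168767 ]]), 't': array([-0.27229656,  0.39128773,  0.72055931])}
{'t': 0.1, 'joints': array([-1.36949887,  0.61583711, -0.01262975,  1.42474459,  0.008085  ,
        1.10336414, -0.04037808]), 'qd': array([-0.00301266, -0.00340148,  0.0012749 , -0.00368994, -0.00171227,
       -0.0005683 , -0.0013588 ]), 'joint_efforts': array([ 1.35462382e-03, -4.70384037e+01,  2.60257060e-01, -1.71571469e+01,
        1.00886193e-02,  5.82915090e-03,  9.69634868e-06]), 'eef_pos': array([0.14661506, 0.63255235, 0.23024247]), 'orientation': array([[ 2.25742726e-01, -5.13277847e-04, -9.74186819e-01],
       [ 9.74184231e-01, -2.24576542e-03,  2.25743309e-01],
       [-2.30366411e-03, -9.99997347e-01, -6.93802301e-06]]), 'wrist_force': array([-0.17734592,  0.25761842,  0.45475466]), 'ft_torque': array([ 0.00664036,  0.04388101, -0.00608453]), 'finger_gap': 0.08546706505795176}
```

View pics/top0.png

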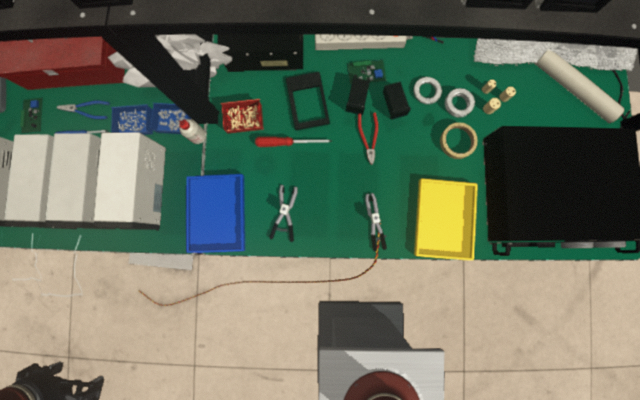

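View pics/scene0.png

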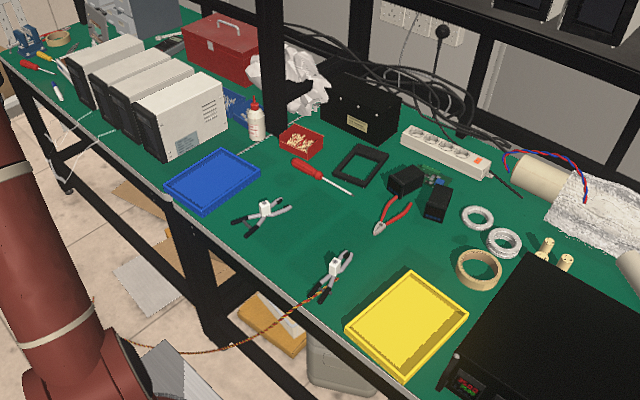

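```bash
python3 - <<'E'
import cv2, numpy as np
t=np.load("top0.npz")["p"][:,:,::-1]; s=np.load("scene0.npz")["p"][:,:,::-1]
c=cv2.resize(t[165:265,180:480],None,fx=2.6,fy=2.6,interpolation=cv2.INTER_CUBIC)
a=cv2.resize(t[175:255,255:335],(395,395),interpolation=cv2.INTER_CUBIC);b=cv2.resize(t[180:260,335:415],(395,395),interpolation=cv2.INTER_CUBIC)
cv2.imwrite("pics/top_z.png",np.hstack([a,b]))
a=cv2.resize(s[180:260,220:300],(395,395),interpolation=cv2.INTER_CUBIC);b=cv2.resize(s[235:315,290:370],(395,395),interpolation=cv2.INTER_CUBIC)
cv2.imwrite("pics/scene_z.png",np.hstack([a,b]))
E
```

```text
(no output)
```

View pics/top_z.png

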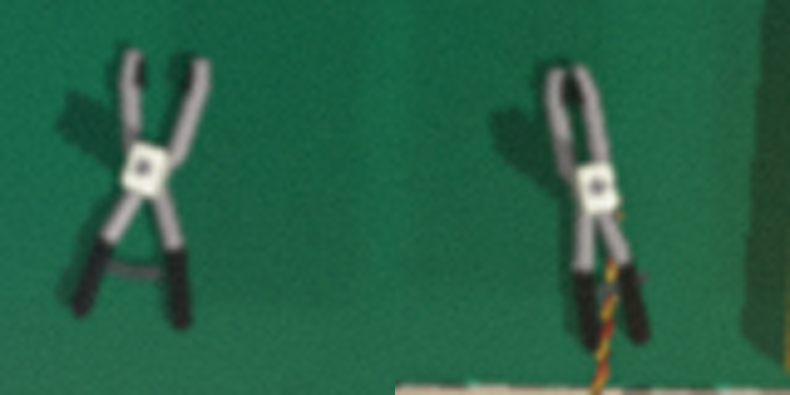

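View pics/scene_z.png

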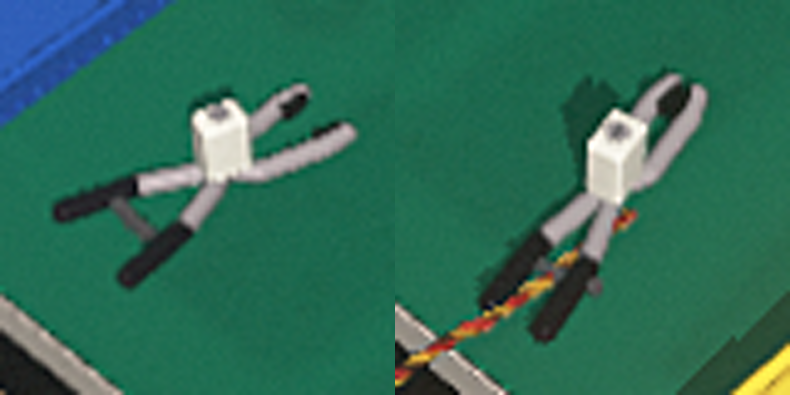

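```bash
cat > h.py <<'E'
import cv2, numpy as np
from rig import robot, vision
def K(c):
    f=200/np.tan(np.radians(c["fovy"])/2); return np.array([[f,0,c["cx"]],[0,f,c["cy"]],[0,0,1]])
def w(name,px,z):
    c=vision.get_calibration(name)
    u=cv2.undistortPoints(np.array(px,float).reshape(-1,1,2),K(c),c["dist"]).reshape(-1,2)
    C=-c["R"].T@c["t"]; d=np.c_[u,np.ones(len(u))]@c["R"]
    return C+d*((z-C[2])/d[:,2])[:,None]
def px(name,X):
    c=vision.get_calibration(name)
    return cv2.projectPoints(np.array(X,float).reshape(-1,1,3),cv2.Rodrigues(c["R"])[0],c["t"],K(c),c["dist"])[0].reshape(-1,2)
E
python3 - <<'E'
from h import *
np.set_printoptions(precision=4,suppress=True)
print(w("top",[[284.4,208.8],[375.9,217.9]],.042))
t=np.load("top0.npz")["p"]; 
hsv=cv2.cvtColor(t,cv2.COLOR_RGB2HSV)
for nm,(a,b) in dict(open=((262,180),(312,250)),shut=((350,185),(395,250))).items():
    m=np.zeros(t.shape[:2],np.uint8); r=t[a[1]:b[1],a[0]:b[0]]
    m[a[1]:b[1],a[0]:b[0]]=(r.min(2)>185)
    n,l,st,ce=cv2.connectedComponentsWithStats(m); k=1+st[1:,4].argmax()
    ys,xs=np.where(l==k); W=w("top",np.c_[xs,ys],.042)[:,:2]
    rc=cv2.minAreaRect((W*1000).astype(np.float32)); print(nm,len(xs),W.mean(0),rc)
for nm,(lo,hi),bx in [("blue",(100,130),(180,165,250,260)),("yellow",(22,35),(405,170,485,265))]:
    m=((hsv[:,:,0]>lo)&(hsv[:,:,0]<hi)&(hsv[:,:,1]>120)).astype(np.uint8); q=np.zeros_like(m); q[bx[1]:bx[3],bx[0]:bx[2]]=m[bx[1]:bx[3],bx[0]:bx[2]]
    ys,xs=np.where(q); W=w("top",np.c_[xs,ys],.025)[:,:2]
    print(nm,cv2.minAreaRect((W*1000).astype(np.float32)))
E
```

```text
[[0.5018 0.2515 0.042 ]
 [0.4832 0.0225 0.042 ]]
open 40 [0.5007 0.2516] ((501.30450439453125, 252.4738311767578), (15.94572639465332, 20.58055877685547), 73.21617126464844)
shut 37 [0.4829 0.0233] ((482.9605407714844, 22.30524444580078), (19.95481300354004, 14.951401710510254), 0.9802794456481934)
blue ((489.8144836425781, 432.3632507324219), (199.3549041748047, 151.19984436035156), 3.3747928142547607)
yellow ((485.2862854003906, -158.8064422607422), (154.5594024658203, 200.45872497558594), 85.96868896484375)
```

```bash
python3 - <<'E'
import cv2, numpy as np
t=np.load("top0.npz")["p"][:,:,::-1]
a=cv2.resize(t[196:222,272:298],(400,400),interpolation=cv2.INTER_CUBIC);b=cv2.resize(t[205:231,363:389],(400,400),interpolation=cv2.INTER_CUBIC)
cv2.imwrite("pics/blk.png",np.hstack([a,b]))
E
```

```text
(no output)
```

View pics/blk.png

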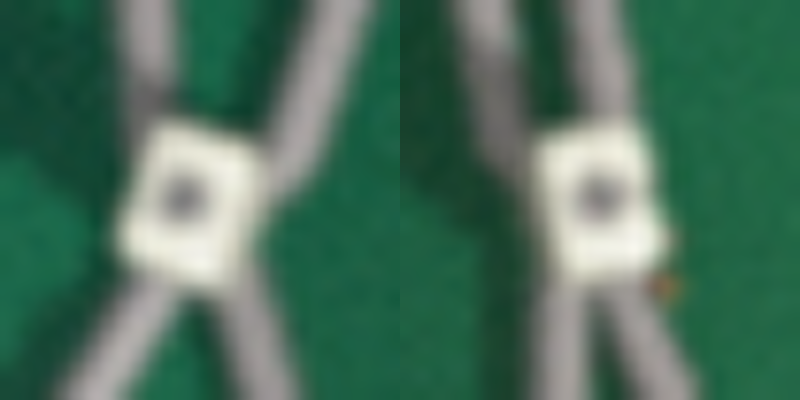

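```bash
python3 - <<'E'
from h import *
np.set_printoptions(precision=4,suppress=True)
W=w("top",[[370.4,194.6],[379.7,249.2]],.008); print(W, np.degrees(np.arctan2(*(W[0]-W[1])[[1,0]])))
out=[]
for n,boxes in dict(top=[(272,192),(362,202)],scene=[(245,193),(320,248)]).items():
    im=np.load(n+"0.npz")["p"][:,:,::-1]
    for (x,y,yaw),b in zip([(.5015,.2515,-17),(.483,.0225,10)],boxes):
        c=cv2.resize(im[b[1]:b[1]+36,b[0]:b[0]+36],(396,396),interpolation=cv2.INTER_CUBIC)
        a=np.radians(yaw);R=np.array([[np.cos(a),-np.sin(a)],[np.sin(a),np.cos(a)]])
        q=np.array([[12,9],[12,-9],[-12,-9],[-12,9]])/1000@R.T+[x,y]
        for z,col in [(.042,(0,0,255)),(.011,(255,0,0))]:
            p=(px(n,np.c_[q,np.full(4,z)])-b+.5)*11
            cv2.polylines(c,[p.astype(int)],True,col,1)
        out.append(c)
cv2.imwrite("pics/ov.png",np.vstack([np.hstack(out[:2]),np.hstack(out[2:])])[:600*2] if 0 else cv2.resize(np.vstack([np.hstack(out[:2]),np.hstack(out[2:])]),(600,600)))
E
```

```text
[[0.5455 0.0329 0.008 ]
 [0.4052 0.0082 0.008 ]] 9.98714500916509
```

View pics/ov.png

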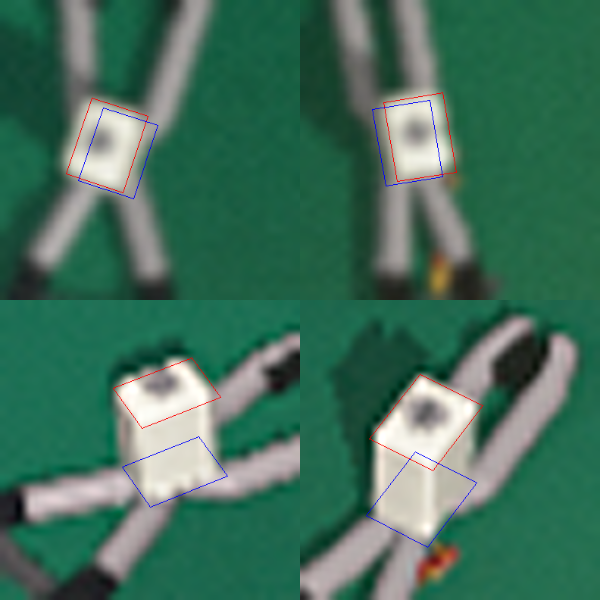

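>>> carry_out(
  deltas=[
    {"x": -24,"z": -36,"gripper": 0,"turn": 4},
    {"x": -48,"z": -72,"gripper": 0,"turn": 4},
    {"x": -72,"z": -108,"gripper": 0,"turn": 4},
    {"x": -97,"z": -144,"gripper": 0,"turn": 4},
    {"x": -121,"z": -180,"gripper": 0,"turn": 4},
    {"x": -145,"z": -216,"gripper": 0,"turn": 4},
    {"x": -169,"z": -252,"gripper": 0,"turn": 4},
    {"x": -194,"z": -288,"gripper": 0,"turn": 4},
    {"x": -218,"z": -324,"gripper": 0,"turn": 4},
    {"x": -242,"z": -360,"gripper": 0,"turn": 4},
    {"x": -266,"z": -396,"gripper": 0,"turn": 4},
    {"x": -291,"z": -432,"gripper": 0,"turn": 4},
  ],
)

```text
schema error: expected keys gripper, x, y, z, turn
```

>>> carry_out(
  deltas=[
    {"y": 0,"gripper": 0},
    {"y": 20,"gripper": 0},
    {"y": 40,"gripper": 0},
    {"y": 60,"gripper": 0},
    {"y": 80,"gripper": 0},
    {"y": 100,"gripper": 0},
    {"y": 110,"gripper": 0},
    {"y": 110,"gripper": 0},
  ],
)

```text
schema error: expected keys gripper, x, y, z, turn
```

>>> carry_out(
  deltas=[
    {"x": -24,"y": 0,"z": -36,"gripper": 0,"turn": 4},
    {"x": -48,"y": 0,"z": -72,"gripper": 0,"turn": 4},
    {"x": -72,"y": 0,"z": -108,"gripper": 0,"turn": 4},
    {"x": -97,"y": 0,"z": -144,"gripper": 0,"turn": 4},
    {"x": -121,"y": 0,"z": -180,"gripper": 0,"turn": 4},
    {"x": -145,"y": 0,"z": -216,"gripper": 0,"turn": 4},
    {"x": -169,"y": 0,"z": -252,"gripper": 0,"turn": 4},
    {"x": -194,"y": 0,"z": -288,"gripper": 0,"turn": 4},
    {"x": -218,"y": 0,"z": -324,"gripper": 0,"turn": 4},
    {"x": -242,"y": 0,"z": -360,"gripper": 0,"turn": 4},
    {"x": -266,"y": 0,"z": -396,"gripper": 0,"turn": 4},
    {"x": -291,"y": 0,"z": -432,"gripper": 0,"turn": 4},
  ],
)

```text
t: 1.1
eef_pos: [0.4886, 0.2658, 0.231]
orientation: [[0.293, -0.001, -0.956], [0.956, -0.0, 0.293], [-0.0, -1.0, 0.001]]
wrist_force: [0.5, -0.6, 0.5]
finger_gap: 0.0427
```

>>> carry_out(
  deltas=[
    {"x": 0,"y": 0,"z": 0,"gripper": 0,"turn": 0},
    {"x": 0,"y": 25,"z": 0,"gripper": 0,"turn": 0},
    {"x": 0,"y": 50,"z": 0,"gripper": 0,"turn": 0},
    {"x": 0,"y": 75,"z": 0,"gripper": 0,"turn": 0},
    {"x": 0,"y": 100,"z": 0,"gripper": 0,"turn": 0},
    {"x": 0,"y": 130,"z": 0,"gripper": 0,"turn": 0},
    {"x": 0,"y": 150,"z": 0,"gripper": 0,"turn": 0},
    {"x": 0,"y": 150,"z": 0,"gripper": 0,"turn": 0},
    {"x": 0,"y": 150,"z": 0,"gripper": 0,"turn": 0},
  ],
)

```text
t: 1.85
eef_pos: [0.4869, 0.2673, 0.0804]
orientation: [[0.293, -0.003, -0.956], [0.956, -0.002, 0.293], [-0.002, -1.0, 0.002]]
wrist_force: [1.1, 0.4, 0.4]
finger_gap: 0.0427
```

```bash
cat > snap.py <<'E'
import sys
from h import *
tag=sys.argv[1]; 
for n in sys.argv[2:]:
    nm,x,y,s=n.split(","); x,y,s=int(x),int(y),int(s)
    p,d=vision.get_image(nm); np.savez(f"{nm}_{tag}.npz",p=p,d=d)
    cv2.imwrite(f"pics/{nm}_{tag}.png",cv2.resize(p[y:y+s,x:x+s,::-1],(560,560),interpolation=cv2.INTER_CUBIC))
print(robot.get_state()["eef_pos"],robot.get_state()["t"])
E
python3 snap.py a top,240,160,90 scene,220,130,120
```

```text
[0.4886623  0.26812986 0.08252339] 1.95
```

View pics/top_a.png

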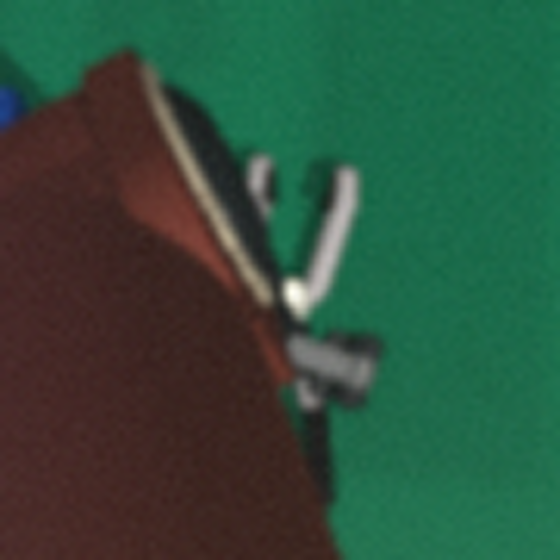

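View pics/scene_a.png

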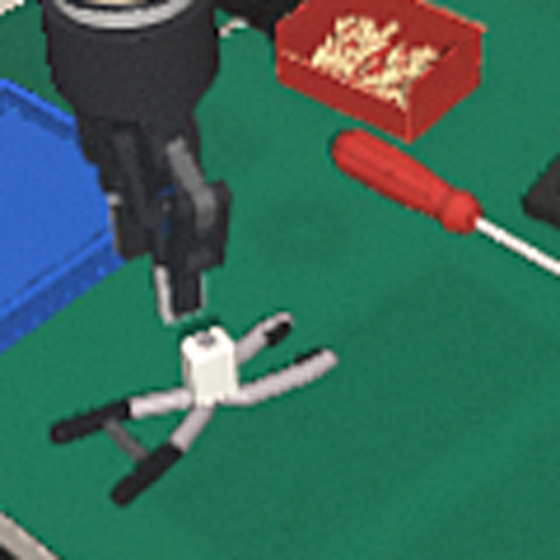

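>>> carry_out(
  deltas=[
    {"x": -12,"y": 0,"z": -17,"gripper": 0,"turn": 0},
    {"x": -12,"y": 0,"z": -17,"gripper": 0,"turn": 0},
    {"x": -12,"y": 10,"z": -17,"gripper": 0,"turn": 0},
    {"x": -12,"y": 10,"z": -17,"gripper": 0,"turn": 0},
  ],
)

```text
t: 2.28
eef_pos: [0.4997, 0.2514, 0.0708]
orientation: [[0.293, -0.001, -0.956], [0.956, 0.0, 0.293], [-0.0, -1.0, 0.001]]
wrist_force: [0.4, -0.6, -1.5]
finger_gap: 0.0431
```

```bash
python3 snap.py b scene,220,150,90
```

```text
[0.49934677 0.25177086 0.07089576] 2.3333
```

View pics/scene_b.png

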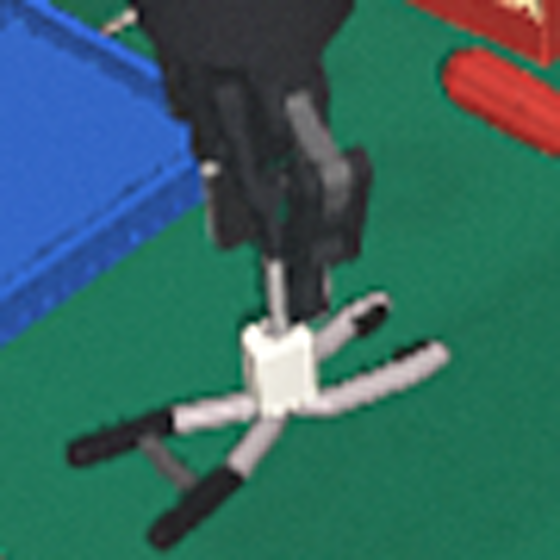

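```bash
python3 - <<'E'
from h import *
T=np.array([.4995,.2515,.071]);x=np.array([.293,.956,0])
for o in (-.0215,0,.0215):
    for dz in (0,.013): print(o,dz,(px("scene",T+o*x+[0,0,dz])-[220,150]+.5)*560/90)
print((px("scene",[.5015,.2515,.042])-[220,150]+.5)*560/90)
E
```

```text
-0.0215 0 [[296.88798631 318.55738045]]
-0.0215 0.013 [[294.48686595 292.13395006]]
0 0 [[270.60622074 282.52655398]]
0 0.013 [[268.00936045 256.12114557]]
0.0215 0 [[244.99429399 247.39884116]]
0.0215 0.013 [[242.21381736 221.02183309]]
[[280.24041174 337.00578944]]
```

>>> carry_out(
  deltas=[
    {"x": 0,"y": 12,"z": -1.5,"gripper": 0,"turn": 0},
    {"x": 0,"y": 24,"z": -1.5,"gripper": 0,"turn": 0},
    {"x": 0,"y": 36,"z": -1.5,"gripper": 0,"turn": 0},
    {"x": 0,"y": 46,"z": -1.5,"gripper": 0,"turn": 0},
    {"x": 0,"y": 52,"z": -1.5,"gripper": 0,"turn": 0},
    {"x": 0,"y": 55,"z": -1.5,"gripper": 0,"turn": 0},
    {"x": 0,"y": 55,"z": -1.5,"gripper": 0,"turn": 0},
    {"x": 0,"y": 55,"z": -1.5,"gripper": 0,"turn": 0},
  ],
)

```text
t: 3.0
eef_pos: [0.5021, 0.2508, 0.0164]
orientation: [[0.293, 0.0, -0.956], [0.956, 0.0, 0.293], [0.0, -1.0, -0.0]]
wrist_force: [0.4, 0.3, -0.0]
finger_gap: 0.0426
```

>>> carry_out(
  deltas=[
    {"x": 0,"y": 0,"z": 0,"gripper": -0.2,"turn": 0},
    {"x": 0,"y": 0,"z": 0,"gripper": -0.4,"turn": 0},
    {"x": 0,"y": 0,"z": 0,"gripper": -0.6,"turn": 0},
    {"x": 0,"y": 0,"z": 0,"gripper": -0.8,"turn": 0},
    {"x": 0,"y": 0,"z": 0,"gripper": -1,"turn": 0},
    {"x": 0,"y": 0,"z": 0,"gripper": -1,"turn": 0},
    {"x": 0,"y": 0,"z": 0,"gripper": -1,"turn": 0},
    {"x": 0,"y": 0,"z": 0,"gripper": -1,"turn": 0},
  ],
)

```text
t: 3.67
eef_pos: [0.5029, 0.2516, 0.0173]
orientation: [[0.293, 0.002, -0.956], [0.956, 0.002, 0.293], [0.002, -1.0, -0.002]]
wrist_force: [-0.6, 2.1, 6.5]
finger_gap: 0.017
```

```bash
python3 snap.py c scene,220,150,90
```

```text
[0.50284992 0.25156274 0.01725105] 3.7167
```

View pics/scene_c.png

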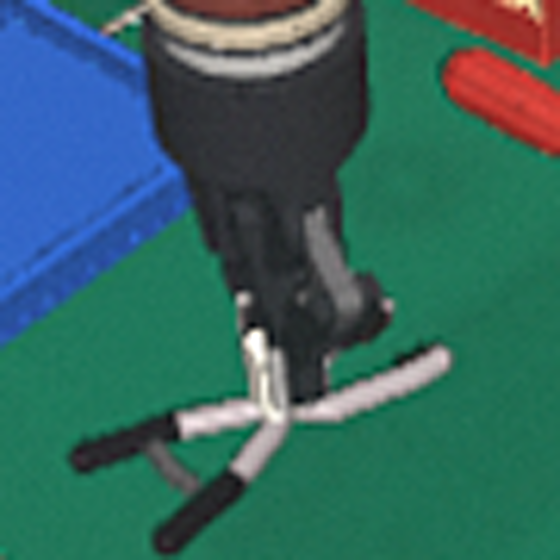

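>>> carry_out(
  deltas=[
    {"x": 0,"y": -10,"z": 0,"gripper": -1,"turn": 0},
    {"x": 0,"y": -25,"z": 0,"gripper": -1,"turn": 0},
    {"x": 0,"y": -45,"z": 0,"gripper": -1,"turn": 0},
    {"x": 0,"y": -65,"z": 0,"gripper": -1,"turn": 0},
    {"x": 0,"y": -85,"z": 0,"gripper": -1,"turn": 0},
    {"x": 0,"y": -95,"z": 0,"gripper": -1,"turn": 0},
    {"x": 0,"y": -100,"z": 0,"gripper": -1,"turn": 0},
    {"x": 0,"y": -100,"z": 0,"gripper": -1,"turn": 0},
  ],
)

```text
t: 4.38
eef_pos: [0.502, 0.2505, 0.1169]
orientation: [[0.293, 0.001, -0.956], [0.956, 0.0, 0.293], [0.0, -1.0, -0.001]]
wrist_force: [-0.6, 0.3, -1.7]
finger_gap: 0.0167
```

>>> carry_out(
  deltas=[
    {"x": 12,"y": 0,"z": 4,"gripper": -1,"turn": -2},
    {"x": 30,"y": 0,"z": 10,"gripper": -1,"turn": -4},
    {"x": 50,"y": 0,"z": 17,"gripper": -1,"turn": -6},
    {"x": 70,"y": 0,"z": 24,"gripper": -1,"turn": -8},
    {"x": 90,"y": 0,"z": 30,"gripper": -1,"turn": -10},
    {"x": 110,"y": 0,"z": 37,"gripper": -1,"turn": -12},
    {"x": 130,"y": 0,"z": 44,"gripper": -1,"turn": -14},
    {"x": 150,"y": 0,"z": 50,"gripper": -1,"turn": -16},
    {"x": 167,"y": 0,"z": 56,"gripper": -1,"turn": -18},
    {"x": 179,"y": 0,"z": 60,"gripper": -1,"turn": -20},
    {"x": 179,"y": 0,"z": 60,"gripper": -1,"turn": -20},
    {"x": 179,"y": 0,"z": 60,"gripper": -1,"turn": -20},
  ],
)

```text
t: 5.38
eef_pos: [0.495, 0.4413, 0.1147]
orientation: [[-0.055, -0.003, -0.998], [0.998, -0.001, -0.055], [-0.0, -1.0, 0.003]]
wrist_force: [-0.4, -0.6, -1.6]
finger_gap: 0.0168
```

```bash
python3 snap.py d scene,130,80,160 top,160,140,140
```

```text
[0.49676331 0.43844263 0.11526576] 5.4833
```

View pics/scene_d.png

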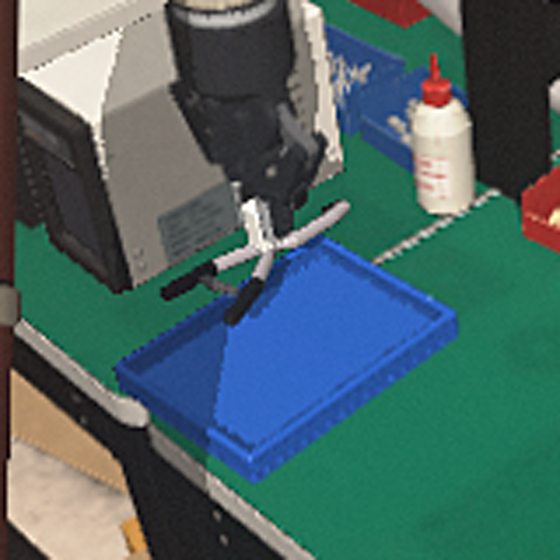

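View pics/top_d.png

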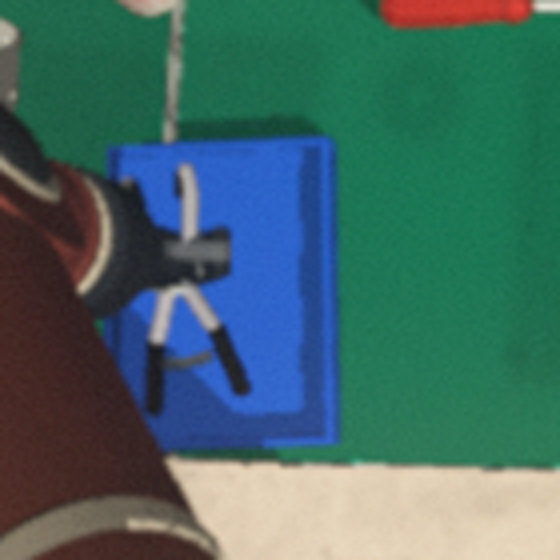

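```bash
python3 - <<'E'
from h import *
d=np.load("top0.npz")["d"]; c=vision.get_calibration("top")
for p in [(160,160),(160,215),(130,180)]:
    u=cv2.undistortPoints(np.array([[p]],float),K(c),c["dist"]).ravel()
    X=c["R"].T@(np.r_[u,1]*d[p[1],p[0]]-c["t"]); print(p,X)
s=robot.get_state();print(s["eef_pos"],s["wrist_force"])
E
```

```text
(160, 160) [0.62459181 0.58530218 0.02851896]
(160, 215) [0.48155054 0.58408401 0.00765958]
(130, 180) [0.55212816 0.59768048 0.15242632]
[0.49676331 0.43844263 0.11526576] [ 0.34537051  0.75074476 -1.51268312]
```

>>> carry_out(
  deltas=[
    {"x": 0,"y": 15,"z": 0,"gripper": -1,"turn": 0},
    {"x": 0,"y": 30,"z": 0,"gripper": -1,"turn": 0},
    {"x": 0,"y": 45,"z": 0,"gripper": -1,"turn": 0},
    {"x": 0,"y": 60,"z": 0,"gripper": -1,"turn": 0},
    {"x": 0,"y": 72,"z": 0,"gripper": -1,"turn": 0},
    {"x": 0,"y": 80,"z": 0,"gripper": -1,"turn": 0},
    {"x": 0,"y": 85,"z": 0,"gripper": -1,"turn": 0},
    {"x": 0,"y": 88,"z": 0,"gripper": -1,"turn": 0},
    {"x": 0,"y": 90,"z": 0,"gripper": -1,"turn": 0},
    {"x": 0,"y": 92,"z": 0,"gripper": -1,"turn": 0},
    {"x": 0,"y": 92,"z": 0,"gripper": -1,"turn": 0},
  ],
)

```text
t: 6.4
eef_pos: [0.4972, 0.4395, 0.0245]
orientation: [[-0.051, 0.0, -0.999], [0.999, 0.0, -0.051], [0.0, -1.0, -0.0]]
wrist_force: [0.4, 0.5, -1.5]
finger_gap: 0.0172
```

```bash
python3 snap.py e scene,150,100,130; python3 -c "
from h import *
print(robot.get_state()['wrist_force'],robot.get_state()['ft_torque'])"
```

```text
[0.49723249 0.43959502 0.02470337] 6.45
[ 0.03140561 -0.07522666 -1.66261784] [ 0.04168391 -0.01065442  0.06399101]
```

View pics/scene_e.png

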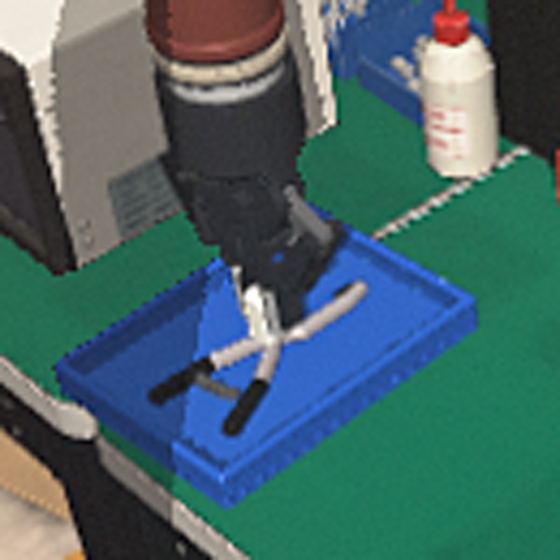

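>>> carry_out(
  deltas=[
    {"x": 0,"y": 1,"z": 0,"gripper": -1,"turn": 0},
    {"x": 0,"y": 2,"z": 0,"gripper": -1,"turn": 0},
    {"x": 0,"y": 3,"z": 0,"gripper": -1,"turn": 0},
    {"x": 0,"y": 3,"z": 0,"gripper": -1,"turn": 0},
    {"x": 0,"y": 3,"z": 0,"gripper": -0.6,"turn": 0},
    {"x": 0,"y": 3,"z": 0,"gripper": -0.4,"turn": 0},
    {"x": 0,"y": 3,"z": 0,"gripper": -0.2,"turn": 0},
    {"x": 0,"y": 3,"z": 0,"gripper": -0.1,"turn": 0},
    {"x": 0,"y": 3,"z": 0,"gripper": 0,"turn": 0},
    {"x": 0,"y": 3,"z": 0,"gripper": 0,"turn": 0},
  ],
)

```text
t: 7.28
eef_pos: [0.4972, 0.4394, 0.0214]
orientation: [[-0.051, 0.0, -0.999], [0.999, 0.0, -0.051], [0.0, -1.0, -0.0]]
wrist_force: [0.2, -0.1, -1.1]
finger_gap: 0.0426
```

>>> carry_out(
  deltas=[
    {"x": 0,"y": -5,"z": 0,"gripper": 0,"turn": 0},
    {"x": 0,"y": -20,"z": 0,"gripper": 0,"turn": 0},
    {"x": 0,"y": -40,"z": 0,"gripper": 0,"turn": 0},
    {"x": 0,"y": -65,"z": 0,"gripper": 0,"turn": 0},
    {"x": 0,"y": -90,"z": 0,"gripper": 0,"turn": 0},
    {"x": 0,"y": -115,"z": 0,"gripper": 0,"turn": 0},
    {"x": 0,"y": -130,"z": 0,"gripper": 0,"turn": 0},
    {"x": 0,"y": -130,"z": 0,"gripper": 0,"turn": 0},
  ],
)

```text
t: 7.95
eef_pos: [0.4991, 0.4413, 0.1564]
orientation: [[-0.051, 0.007, -0.999], [0.999, 0.006, -0.051], [0.006, -1.0, -0.007]]
wrist_force: [0.3, -0.5, -0.0]
finger_gap: 0.0429
```

>>> carry_out(
  deltas=[
    {"x": -20,"y": 0,"z": 2,"gripper": 0,"turn": 0},
    {"x": -55,"y": 0,"z": 5,"gripper": 0,"turn": 0},
    {"x": -90,"y": 0,"z": 8,"gripper": 0,"turn": -1},
    {"x": -125,"y": 0,"z": 11,"gripper": 0,"turn": -2},
    {"x": -160,"y": 0,"z": 14,"gripper": 0,"turn": -3},
    {"x": -195,"y": 0,"z": 17,"gripper": 0,"turn": -4},
    {"x": -230,"y": 0,"z": 20,"gripper": 0,"turn": -5},
    {"x": -265,"y": 0,"z": 24,"gripper": 0,"turn": -6},
    {"x": -300,"y": 0,"z": 27,"gripper": 0,"turn": -7},
    {"x": -335,"y": 0,"z": 30,"gripper": 0,"turn": -7},
    {"x": -370,"y": 0,"z": 33,"gripper": 0,"turn": -7},
    {"x": -400,"y": 0,"z": 36,"gripper": 0,"turn": -7},
  ],
)

```text
t: 8.95
eef_pos: [0.4808, 0.0352, 0.1508]
orientation: [[-0.171, -0.001, -0.985], [0.985, -0.001, -0.171], [-0.001, -1.0, 0.001]]
wrist_force: [0.5, 0.0, -0.4]
finger_gap: 0.0428
```

```bash
python3 snap.py f scene,150,130,130 top,170,150,110
```

```text
[0.48064285 0.03085841 0.15067963] 9.05
```

View pics/scene_f.png

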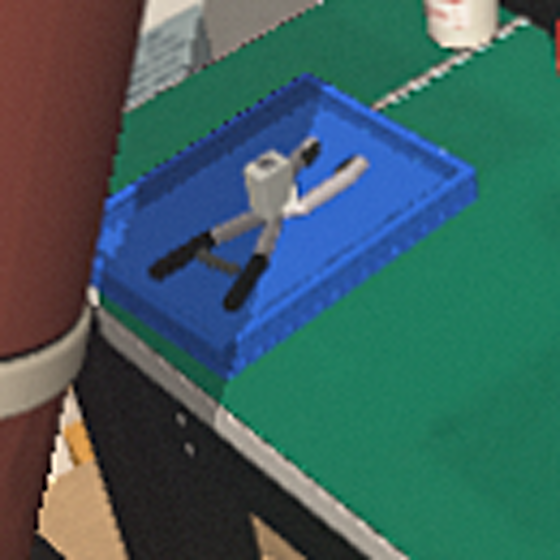

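View pics/top_f.png

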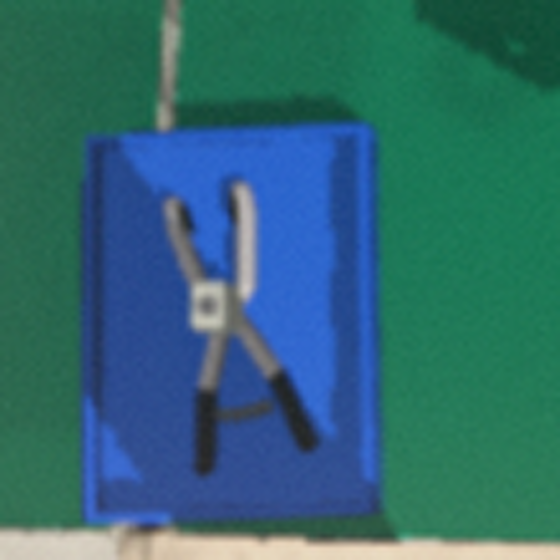

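>>> carry_out(
  deltas=[
    {"x": -9,"y": 0,"z": -1,"gripper": 0,"turn": 0},
    {"x": -9,"y": 15,"z": -1,"gripper": 0,"turn": 0},
    {"x": -9,"y": 35,"z": -1,"gripper": 0,"turn": 0},
    {"x": -9,"y": 55,"z": -1,"gripper": 0,"turn": 0},
    {"x": -9,"y": 70,"z": -1,"gripper": 0,"turn": 0},
    {"x": -9,"y": 80,"z": -1,"gripper": 0,"turn": 0},
    {"x": -9,"y": 80,"z": -1,"gripper": 0,"turn": 0},
    {"x": -9,"y": 80,"z": -1,"gripper": 0,"turn": 0},
  ],
)

```text
t: 9.72
eef_pos: [0.4841, 0.0304, 0.0708]
orientation: [[-0.175, -0.001, -0.985], [0.985, 0.0, -0.175], [0.001, -1.0, 0.001]]
wrist_force: [0.3, 0.4, 0.2]
finger_gap: 0.0429
```

```bash
python3 snap.py g scene,290,210,90 top,330,170,90
```

```text
[0.48484447 0.03002609 0.07180785] 9.8167
```

View pics/scene_g.png

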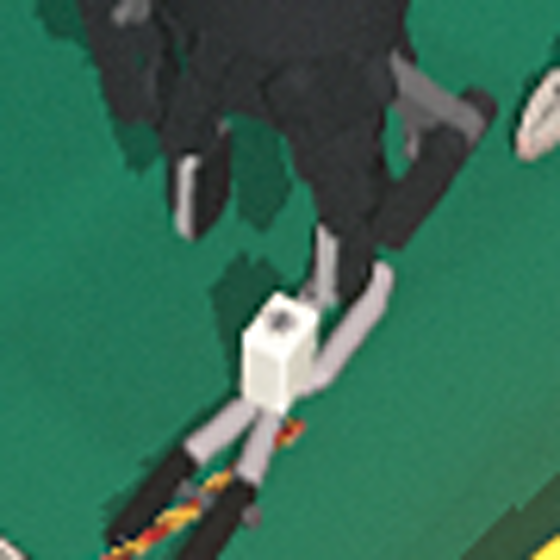

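View pics/top_g.png

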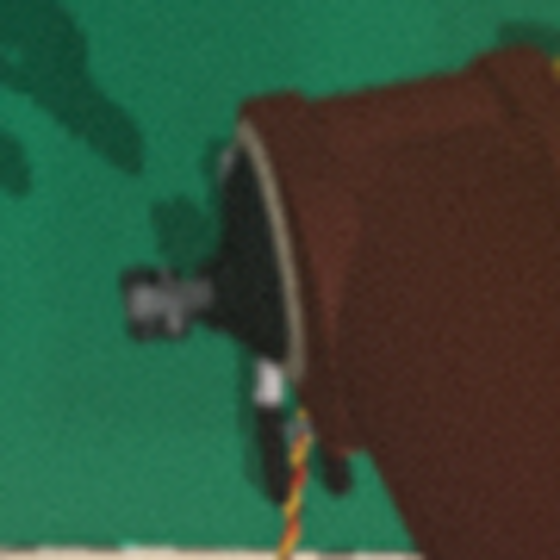

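>>> carry_out(
  deltas=[
    {"x": -7,"y": 0,"z": 3,"gripper": 0,"turn": 0},
    {"x": -7,"y": 0,"z": 3,"gripper": 0,"turn": 0},
    {"x": -7,"y": 0,"z": 3,"gripper": 0,"turn": 0},
    {"x": -7,"y": 12,"z": 3,"gripper": 0,"turn": 0},
    {"x": -7,"y": 12,"z": 3,"gripper": 0,"turn": 0},
  ],
)

```text
t: 10.23
eef_pos: [0.4818, 0.0218, 0.0586]
orientation: [[-0.173, -0.002, -0.985], [0.985, -0.0, -0.173], [0.0, -1.0, 0.002]]
wrist_force: [-0.1, 0.1, -0.0]
finger_gap: 0.0426
```

```bash
python3 snap.py i scene,290,210,90
```

```text
[0.48196521 0.02182372 0.05905081] 10.2833
```

View pics/scene_i.png

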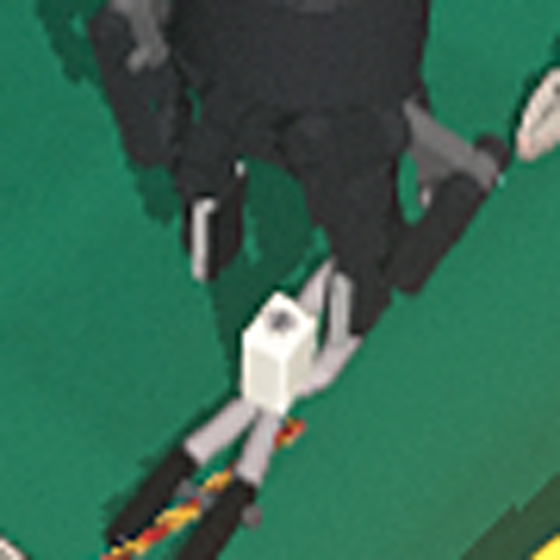

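>>> carry_out(
  deltas=[
    {"x": 0,"y": 10,"z": -1,"gripper": 0,"turn": 0},
    {"x": 0,"y": 20,"z": -1,"gripper": 0,"turn": 0},
    {"x": 0,"y": 30,"z": -1,"gripper": 0,"turn": 0},
    {"x": 0,"y": 37,"z": -1,"gripper": 0,"turn": 0},
    {"x": 0,"y": 42,"z": -1,"gripper": 0,"turn": 0},
    {"x": 0,"y": 42,"z": -1,"gripper": 0,"turn": 0},
    {"x": 0,"y": 42,"z": -1,"gripper": 0,"turn": 0},
  ],
)

```text
t: 10.87
eef_pos: [0.4832, 0.0221, 0.0169]
orientation: [[-0.173, -0.001, -0.985], [0.985, -0.0, -0.173], [0.0, -1.0, 0.001]]
wrist_force: [0.9, -0.1, -0.1]
finger_gap: 0.0426
```

>>> carry_out(
  deltas=[
    {"x": 0,"y": 0,"z": 0,"gripper": -0.2,"turn": 0},
    {"x": 0,"y": 0,"z": 0,"gripper": -0.4,"turn": 0},
    {"x": 0,"y": 0,"z": 0,"gripper": -0.6,"turn": 0},
    {"x": 0,"y": 0,"z": 0,"gripper": -0.8,"turn": 0},
    {"x": 0,"y": 0,"z": 0,"gripper": -1,"turn": 0},
    {"x": 0,"y": 0,"z": 0,"gripper": -1,"turn": 0},
    {"x": 0,"y": 0,"z": 0,"gripper": -1,"turn": 0},
    {"x": 0,"y": 0,"z": 0,"gripper": -1,"turn": 0},
  ],
)

```text
t: 11.53
eef_pos: [0.4839, 0.0223, 0.0179]
orientation: [[-0.173, 0.001, -0.985], [0.985, 0.0, -0.173], [-0.0, -1.0, -0.001]]
wrist_force: [0.4, 0.4, 6.2]
finger_gap: 0.017
```

>>> carry_out(
  deltas=[
    {"x": 0,"y": -5,"z": 0,"gripper": -1,"turn": 0},
    {"x": 0,"y": -10,"z": 0,"gripper": -1,"turn": 0},
    {"x": 0,"y": -18,"z": 0,"gripper": -1,"turn": 0},
    {"x": 0,"y": -26,"z": 0,"gripper": -1,"turn": 0},
    {"x": 0,"y": -30,"z": 0,"gripper": -1,"turn": 0},
    {"x": 0,"y": -30,"z": 0,"gripper": -1,"turn": 0},
  ],
)

```text
t: 12.03
eef_pos: [0.4842, 0.0221, 0.0485]
orientation: [[-0.173, 0.002, -0.985], [0.985, 0.0, -0.173], [-0.0, -1.0, -0.002]]
wrist_force: [0.5, 0.5, -1.8]
finger_gap: 0.0169
```

```bash
python3 snap.py j scene,270,200,110
```

```text
[0.48391104 0.02210303 0.0480018 ] 12.0833
```

View pics/scene_j.png

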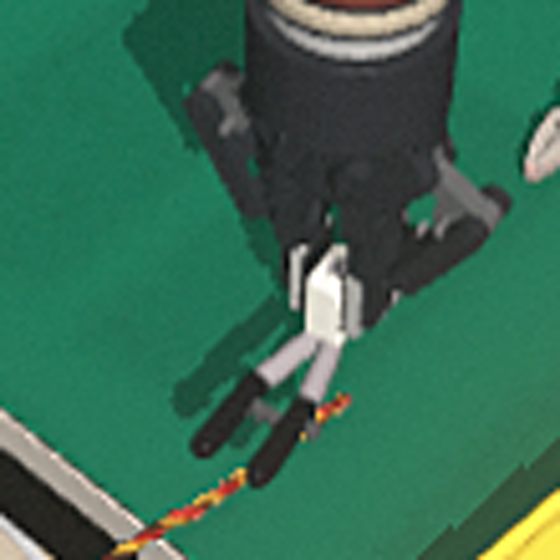

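>>> carry_out(
  deltas=[
    {"x": 0,"y": -15,"z": 0,"gripper": -1,"turn": 0},
    {"x": 0,"y": -35,"z": 0,"gripper": -1,"turn": 0},
    {"x": 0,"y": -55,"z": 0,"gripper": -1,"turn": 0},
    {"x": 0,"y": -68,"z": 0,"gripper": -1,"turn": 0},
    {"x": 0,"y": -70,"z": 0,"gripper": -1,"turn": 0},
    {"x": 0,"y": -70,"z": 0,"gripper": -1,"turn": 0},
  ],
)

```text
t: 12.58
eef_pos: [0.4837, 0.0221, 0.1177]
orientation: [[-0.173, 0.001, -0.985], [0.985, 0.0, -0.173], [-0.0, -1.0, -0.001]]
wrist_force: [0.5, -0.4, -1.2]
finger_gap: 0.0167
```

>>> carry_out(
  deltas=[
    {"x": -12,"y": 0,"z": 1,"gripper": -1,"turn": 1},
    {"x": -30,"y": 0,"z": 3,"gripper": -1,"turn": 3},
    {"x": -50,"y": 0,"z": 6,"gripper": -1,"turn": 5},
    {"x": -70,"y": 0,"z": 8,"gripper": -1,"turn": 7},
    {"x": -90,"y": 0,"z": 11,"gripper": -1,"turn": 9},
    {"x": -110,"y": 0,"z": 13,"gripper": -1,"turn": 11},
    {"x": -130,"y": 0,"z": 16,"gripper": -1,"turn": 13},
    {"x": -150,"y": 0,"z": 18,"gripper": -1,"turn": 14},
    {"x": -167,"y": 0,"z": 20,"gripper": -1,"turn": 14},
    {"x": -180,"y": 0,"z": 21,"gripper": -1,"turn": 14},
    {"x": -180,"y": 0,"z": 21,"gripper": -1,"turn": 14},
    {"x": -180,"y": 0,"z": 21,"gripper": -1,"turn": 14},
  ],
)

```text
t: 13.58
eef_pos: [0.4932, -0.1593, 0.1164]
orientation: [[0.073, -0.002, -0.997], [0.997, 0.001, 0.073], [0.001, -1.0, 0.002]]
wrist_force: [0.4, 0.9, -1.6]
finger_gap: 0.0169
```

```bash
python3 snap.py k scene,320,200,180 top,380,140,140
```

```text
[ 0.4935961  -0.15722841  0.11679213] 13.6833
```

View pics/scene_k.png

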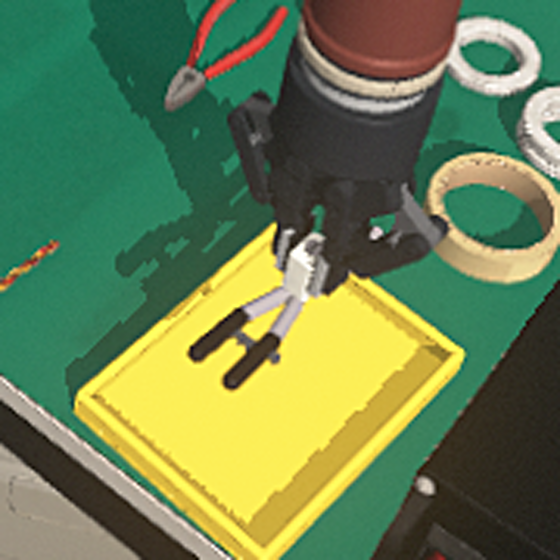

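View pics/top_k.png

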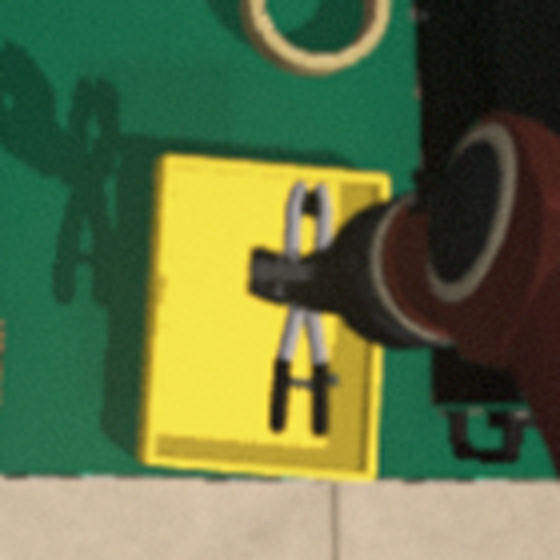

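```bash
python3 - <<'E'
from h import *
d=np.load("top0.npz")["d"]; c=vision.get_calibration("top")
for p in [(495,140),(500,200),(560,180),(490,200)]:
    u=cv2.undistortPoints(np.array([[p]],float),K(c),c["dist"]).ravel()
    X=c["R"].T@(np.r_[u,1]*d[p[1],p[0]]-c["t"]); print(p,X)
E
```

```text
(495, 140) [ 0.67858931 -0.26940956  0.08285496]
(500, 200) [ 0.52832106 -0.27357884  0.08847858]
(560, 180) [ 0.574719   -0.40832033  0.12311513]
(490, 200) [ 0.53423252 -0.27267098  0.03132207]
```

>>> carry_out(
  deltas=[
    {"x": 0,"y": 15,"z": 0,"gripper": -1,"turn": 0},
    {"x": 0,"y": 30,"z": 0,"gripper": -1,"turn": 0},
    {"x": 0,"y": 45,"z": 0,"gripper": -1,"turn": 0},
    {"x": 0,"y": 60,"z": 0,"gripper": -1,"turn": 0},
    {"x": 0,"y": 72,"z": 0,"gripper": -1,"turn": 0},
    {"x": 0,"y": 80,"z": 0,"gripper": -1,"turn": 0},
    {"x": 0,"y": 86,"z": 0,"gripper": -1,"turn": 0},
    {"x": 0,"y": 90,"z": 0,"gripper": -1,"turn": 0},
    {"x": 0,"y": 92,"z": 0,"gripper": -1,"turn": 0},
    {"x": 0,"y": 93,"z": 0,"gripper": -1,"turn": 0},
    {"x": 0,"y": 93,"z": 0,"gripper": -1,"turn": 0},
  ],
)

```text
t: 14.6
eef_pos: [0.4942, -0.1588, 0.0246]
orientation: [[0.071, 0.001, -0.998], [0.998, -0.0, 0.071], [-0.0, -1.0, -0.001]]
wrist_force: [-0.5, 0.2, -1.4]
finger_gap: 0.0168
```

```bash
python3 snap.py l scene,320,200,180
```

```text
[ 0.49420943 -0.15888142  0.02469282] 14.65
```

View pics/scene_l.png

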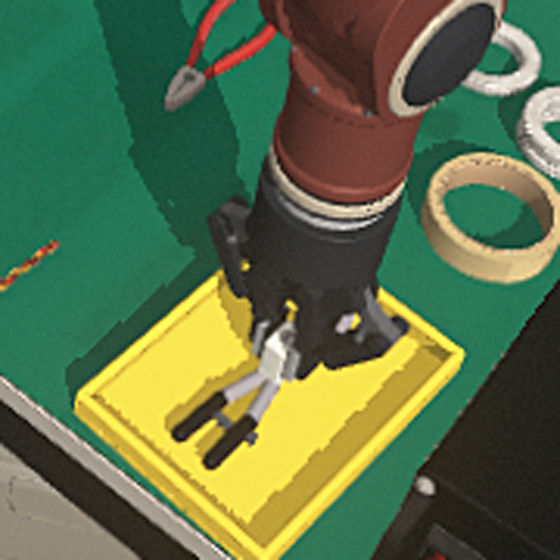

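>>> carry_out(
  deltas=[
    {"x": 0,"y": 1,"z": 0,"gripper": -1,"turn": 0},
    {"x": 0,"y": 2,"z": 0,"gripper": -1,"turn": 0},
    {"x": 0,"y": 3,"z": 0,"gripper": -1,"turn": 0},
    {"x": 0,"y": 3,"z": 0,"gripper": -1,"turn": 0},
    {"x": 0,"y": 3,"z": 0,"gripper": -0.6,"turn": 0},
    {"x": 0,"y": 3,"z": 0,"gripper": -0.4,"turn": 0},
    {"x": 0,"y": 3,"z": 0,"gripper": -0.2,"turn": 0},
    {"x": 0,"y": 3,"z": 0,"gripper": -0.1,"turn": 0},
    {"x": 0,"y": 3,"z": 0,"gripper": 0,"turn": 0},
    {"x": 0,"y": 3,"z": 0,"gripper": 0,"turn": 0},
  ],
)

```text
t: 15.48
eef_pos: [0.4939, -0.1588, 0.0212]
orientation: [[0.071, -0.0, -0.998], [0.998, -0.0, 0.071], [-0.0, -1.0, 0.0]]
wrist_force: [0.2, -0.2, 0.0]
finger_gap: 0.0429
```

>>> carry_out(
  deltas=[
    {"x": 0,"y": -5,"z": 0,"gripper": 0,"turn": 0},
    {"x": 0,"y": -20,"z": 0,"gripper": 0,"turn": 0},
    {"x": 0,"y": -40,"z": 0,"gripper": 0,"turn": 0},
    {"x": 0,"y": -65,"z": 0,"gripper": 0,"turn": 0},
    {"x": 0,"y": -90,"z": 0,"gripper": 0,"turn": 0},
    {"x": 0,"y": -115,"z": 0,"gripper": 0,"turn": 0},
    {"x": 0,"y": -140,"z": 0,"gripper": 0,"turn": 0},
    {"x": 0,"y": -160,"z": 0,"gripper": 0,"turn": 0},
    {"x": 0,"y": -160,"z": 0,"gripper": 0,"turn": 0},
  ],
)

```text
t: 16.23
eef_pos: [0.4965, -0.1595, 0.1858]
orientation: [[0.071, 0.009, -0.997], [0.997, -0.003, 0.071], [-0.002, -1.0, -0.009]]
wrist_force: [0.2, -0.2, 0.6]
finger_gap: 0.0427
```

>>> carry_out(
  deltas=[
    {"x": 30,"y": 0,"z": 0,"gripper": 0,"turn": 0},
    {"x": 60,"y": 0,"z": 0,"gripper": 0,"turn": 0},
    {"x": 90,"y": 0,"z": 0,"gripper": 0,"turn": 0},
    {"x": 120,"y": 0,"z": 0,"gripper": 0,"turn": 0},
    {"x": 150,"y": 0,"z": 0,"gripper": 0,"turn": 0},
    {"x": 180,"y": 0,"z": 0,"gripper": 0,"turn": 0},
    {"x": 210,"y": 0,"z": 0,"gripper": 0,"turn": 0},
    {"x": 240,"y": 0,"z": 0,"gripper": 0,"turn": 0},
    {"x": 260,"y": 0,"z": 0,"gripper": 0,"turn": 0},
    {"x": 260,"y": 0,"z": 0,"gripper": 0,"turn": 0},
    {"x": 260,"y": 0,"z": 0,"gripper": 0,"turn": 0},
    {"x": 260,"y": 0,"z": 0,"gripper": 0,"turn": 0},
  ],
)

```text
t: 17.23
eef_pos: [0.5119, 0.099, 0.1808]
orientation: [[0.072, -0.001, -0.997], [0.997, -0.002, 0.072], [-0.002, -1.0, 0.001]]
wrist_force: [-0.0, -0.3, 0.3]
finger_gap: 0.0427
```

```bash
python3 - <<'E'
from h import *
for n in ("top","scene"):
    p,d=vision.get_image(n); cv2.imwrite(f"pics/{n}_fin.png",p[:,:,::-1]); np.savez(n+"_fin.npz",p=p,d=d)
t=np.load("top_fin.npz")["p"][:,:,::-1]
cv2.imwrite("pics/fin_z.png",np.hstack([cv2.resize(t[165:265,x:x+80],(320,400),interpolation=cv2.INTER_CUBIC) for x in (175,407)]))
print(robot.get_state()["qd"].round(3),robot.get_state()["t"])
E
```

```text
[ 0.004 -0.003 -0.004 -0.003 -0.003 -0.001 -0.001] 17.3333
```

View pics/fin_z.png

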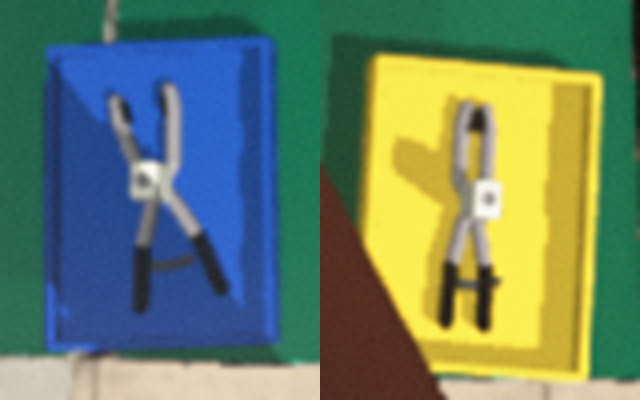

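View pics/scene_fin.png

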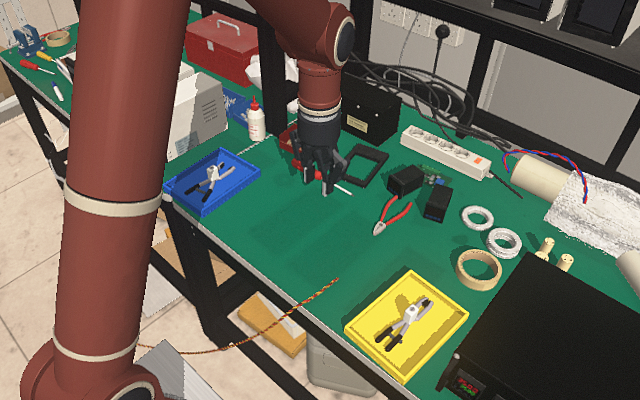

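```bash
python3 -c "
from rig import robot
print(robot.close_job())"
```

```text
the job is handed in; nothing more can be done
None
```

The shut clamp is in the yellow tray and the open clamp is in the blue tray. I lifted each one by its grip block, and the job was handed in at about 17.3 s of the 51 s allowed.

- **Final pictures:** both clamps lie flat inside their rims. The shut clamp's jaw tips still touch, and the open clamp's jaws still gape. I did not measure jaw angle, tilt or block height separately.
- **Position:** judged by where the gripper let go, each block is within about 10 mm of its tray's centre. The limits are 80 mm along and 60 mm across.
- **Arm:** the gripper was half open and clear of everything, with the joints at rest. The highest wrist force the readouts showed was about 7 N.
- **Disagreement:** the scene camera's view of the open clamp's block fitted my measured angle (-17°) less well than the top camera's did. The gripper still closed to about 17 mm on the 18 mm block, so the grasp held.

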